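# Sweep the clothes pegs into the scoop

### The arm

A 6-joint arm with a two-finger parallel gripper is mounted at the origin on a cart in front of the work surface, level with it; the furniture and walls round the work are solid. World frame = base frame: x ahead of the robot, y to its left, z up, the work surface at z = 0. Lengths are in m, angles in degrees, forces in N, time in s.
With the tool pointing down it reaches from about 0.35 to 0.85 m from the base axis. Payload 8.1 kg.
Tool frame: the origin (TCP) lies between the finger pads; the fingertips stand 14 mm ahead of it and the grasp point (between the pads) lies 5 mm behind it; y points along the fingers, x is the direction in which the jaws open and shut, and the axes are right-handed (so a half turn about y gives the same grasp; the last joint's range is limited). The gripper opens to 93 mm and grips with 3 to 60 N. Pads are 15 mm wide; open, the fingers measure 128 mm over their backs; the gripper's body (75 mm by 188 mm) begins 65 mm behind the grasp point.
Start: joints at [66.727, 7.471, 85.268, -0, 87.261, -4.893], TCP at [0.189, 0.569, 0.233] pointing down, gripper open.
Joint ranges: [-169.43, 169.43], [-51.17, 129.36], [1.28, 143.12], [-76.62, 256.62], [0, 156.53], [-152.29, 152.29]. Speed limits (degrees/s): [136.94, 136.94, 159.86, 180, 180, 180].

### API

Orientations are given as [roll, pitch, yaw] about the fixed x, y, z axes, in that order (R = Rz(yaw) Ry(pitch) Rx(roll)).
In Python, from bench import env gives the robot as it stands. The module is installed in compiled form; this text tells all that it offers.
- The arm moves only by the shell command python3 -m handwheel 'ROWS'. ROWS is JSON, a list of rows, each a list of 3 entries, a list of its own where there are three numbers: the shift along the tool's x, y, z in m, then the turn, a rotation vector about the tool's x, y, z in rad, then the closure, from -1 (fully open) to 1 (shut), so that 0 is half open. A call has 1 to 12 rows; each row shifts and turns the commanded pose from where the row before left it, along the tool's axes as they then stand; what a row does not reach is not made up. A row lasts 1/8 s, in which the tool goes at most 62.5 mm and 10.7 degrees, less where a joint would pass 70% of its speed; a pose out of reach is approached as far as the arm can. A call with a gripper value outside its range is refused whole. The fingers move at their own pace and stop on an object; the grip force is fixed at half the most. Time passes only in rows, so rows that do not move let the fingers close. It gives the time, the measured TCP pose, the force and the opening at its end, in the units of the state.
- env.get_obs(): the state, without advancing time (a new reading comes with each control period).
- env.get_image(name): name is "scene" or "top" or "wrist"; returns the picture (384x512x3 uint8, red, green, blue); there is no depth.
- env.camera_model(name): a dict with "camera_matrix" (3x3 intrinsics, pixels), "rvec" (rotation vector, rad) and "tvec" (3), from world to camera coordinates, as OpenCV has them. Camera axes: x right, y down, z forward; pixel columns grow to the right and rows downward; lengths in m; the calibration is good to about 2 mm. A picture is of the moment at which its call begins: read the wrist's pose just before it. camera_model takes no time and is no camera call; for the wrist camera it gives the pose at the moment of the call.
- env.close_job(): hands the job in, once; it reports no verdict.
Trained networks look in the newest picture that a camera, given by its name, has taken for a name from the list of things; names that differ only in an ending like _2 or _b are one class to them, and where a whole thing is asked for, a point or a joint stands for the part that bears it (a point fixed in the world has none). Each returns a list of dicts, best first, with "confidence" (0 to 1); they miss things now and then, are a little off and sometimes report something else, mostly with a low value. They report only what shows in the picture. A call takes as long as a camera call.
- env.silhouettes(query, camera): "region" (384x512 bool, what is visible of it) and "rect" ([left, top, width, height] in pixels, round what is visible of it).
The state is a dict: "t": time; "joint_pos": joint angles; "joint_velocities": joint speeds; "effort": joint torques, N m; "tool_pos": TCP position; "eef_rot": TCP orientation; "contact_force": force on the tool from outside, world axes, zero at the start; "wrist_torque": the same for the moment, N m; "width": opening from 0.0 (shut) to 1.0 (fully open).
Only numpy, scipy, OpenCV 4.12 (cv2) and the standard library are available. Lean on these libraries where they do the work, as an engineer would, in place of code of your own. Each camera call takes 0.05 s, during which the arm holds its last target. There are 200 camera calls.

### The job

Tidy up the three clothes pegs: with closed fingers, sweep each one gently along the table through the open front of the metal scoop until all three lie wholly inside it, none sticking out over the front edge. Push only: never pick a peg up or press hard on it, and leave the salt shaker, the garlic and the espresso cup where they stand.

Things in the scene. Friction and masses are not known exactly. Their poses are not given: they have to be found in the camera images.
- scoop: Low bare aluminium scoop, fixed to the table. 140 mm deep (x), 288 wide (y); origin: centre of its underside. +x points from its open front (x = -70 mm) to the back. Its floor is thin sheet, under 1 mm, flush with the table, so nothing catches on the front edge. Walls 26 mm high, 4 thick: back at x = 66 to 70, sides at y = +-140 to +-144. Wire handle 38 mm out behind the back.
- scoop_mouth (a point): Middle of the scoop's open front edge, at table height; axes as the scoop's (x into the scoop, the way the pegs are swept; y along the front edge).
- peg1: Plain clothes peg, 72 mm long (its y) x 15 mm wide (its x) x 12 mm high, 12 to 19 g, lying loose and flat on the table before the scoop's open front, nearest the robot of three, roughly parallel to the front edge. Origin: centre of its underside. Pushed at the middle of its long side it slides ahead and turns flat to the pusher.
- peg1_end_a (a point): Centre of one end face of peg1 (36 mm from the peg's middle, 6 mm above its underside).
- peg1_end_b (a point): Centre of one end face of peg1 (36 mm from the peg's middle, 6 mm above its underside).
- peg2: Plain clothes peg, 72 mm long (its y) x 15 mm wide (its x) x 12 mm high, 12 to 19 g, lying loose and flat on the table before the scoop's open front, in the middle of three, roughly parallel to the front edge. Origin: centre of its underside. Pushed at the middle of its long side it slides ahead and turns flat to the pusher.
- peg2_end_a (a point): Centre of one end face of peg2 (36 mm from the peg's middle, 6 mm above its underside).
- peg2_end_b (a point): Centre of one end face of peg2 (36 mm from the peg's middle, 6 mm above its underside).
- peg3: Plain clothes peg, 72 mm long (its y) x 15 mm wide (its x) x 12 mm high, 12 to 19 g, lying loose and flat on the table before the scoop's open front, farthest from the robot of three, roughly parallel to the front edge. Origin: centre of its underside. Pushed at the middle of its long side it slides ahead and turns flat to the pusher.
- peg3_end_a (a point): Centre of one end face of peg3 (36 mm from the peg's middle, 6 mm above its underside).
- peg3_end_b (a point): Centre of one end face of peg3 (36 mm from the peg's middle, 6 mm above its underside).
- salt: Salt shaker, bystander, 44 mm across, 90 mm high, standing loose on the table behind the pegs as seen from the scoop; origin at the centre of its foot, z up.
- garlic: Garlic bulb, bystander, 60 mm across, 58 mm high, loose, beside the salt shaker and farther from the robot; origin under its centre, z up.
- cup: Small white espresso cup, bystander, 62 mm across, 88 mm with its handle, 50 mm high, loose, beside the salt shaker on the robot's side; origin under its middle, z up.

How it is judged (in metres and radians):
At the end, for the whole second after the job is handed in: Both ends of each of the three pegs are at least 7 mm past the scoop's front edge, between its walls and less than 30 mm above the table; the pegs are at rest; salt shaker, garlic and cup are within 20 mm of where they stood (x of peg1_end_a in the frame of scoop_mouth between 0.007 and 0.14 m and y of peg1_end_a in the frame of scoop_mouth between -0.143 and 0.143 m and height (world z) of each of peg1_end_a, peg1_end_b, peg2_end_a, peg2_end_b, peg3_end_a, peg3_end_b below 0.03 m and x of peg1_end_b in the frame of scoop_mouth between 0.007 and 0.14 m and y of peg1_end_b in the frame of scoop_mouth between -0.143 and 0.143 m and linear speed of each of peg1, peg2, peg3 below 0.02 m/s and x of peg2_end_a in the frame of scoop_mouth between 0.007 and 0.14 m and y of peg2_end_a in the frame of scoop_mouth between -0.143 and 0.143 m and x of peg2_end_b in the frame of scoop_mouth between 0.007 and 0.14 m and y of peg2_end_b in the frame of scoop_mouth between -0.143 and 0.143 m and x of peg3_end_a in the frame of scoop_mouth between 0.007 and 0.14 m and y of peg3_end_a in the frame of scoop_mouth between -0.143 and 0.143 m and x of peg3_end_b in the frame of scoop_mouth between 0.007 and 0.14 m and y of peg3_end_b in the frame of scoop_mouth between -0.143 and 0.143 m and distance of each of salt, garlic, cup from where it was at the start of the episode below 0.02 m); the robot touches nothing.
It fails at once if a peg is lifted off the table (more than 30 mm up) (height (world z) of any of peg1, peg2, peg3 above 0.03 m).
It fails at once if the fingers press on a peg with more than 25 N (contact force between the fingers and peg1 above 25 N or contact force between the fingers and peg2 above 25 N or contact force between the fingers and peg3 above 25 N).
It fails at once if the salt shaker, the garlic or the cup is pushed more than 20 mm away or tipped over (distance of any of salt, garlic, cup from where it was at the start of the episode above 0.02 m or angle between any of salt, garlic, cup's own z axis and vertical above 0.5 rad).
It also fails if it takes over 58 s, if anything falls off the work surface, if the arm or the gripper's body presses on something with over 40 N, if the wrist force passes 120 N, or if a joint passes its speed limit or range.

## Working session

There is one attempt and no reset: what is moved stays moved. The work goes in short steps, Python scripts to look and compute and a shell command to move; the robot and the scene stay as the last step left them, time stands still between calls to the robot, and variables do not carry over. Pictures are saved under pics/ and viewed, about 8 in all and at most 12, crops included, and the job is handed in when it is done.

```bash
mkdir -p pics; cat > h.py <<'E'
import numpy as np, cv2
from bench import env
def back(cam,uv,z):
    m=env.camera_model(cam);K=np.array(m["camera_matrix"]);R=cv2.Rodrigues(np.array(m["rvec"],float))[0];t=np.array(m["tvec"],float).ravel()
    uv=np.atleast_2d(np.array(uv,float))
    d=np.c_[uv,np.ones(len(uv))]@np.linalg.inv(K).T@R
    c=-R.T@t
    return c+d*((z-c[2])/d[:,2])[:,None]
def save(cam,n):
    im=env.get_image(cam);cv2.imwrite(f"pics/{n}.png",im[:,:,::-1]);return im
def find(q,cam,z):
    for s in env.silhouettes(q,cam):
        r=np.array(s["region"],np.uint8)
        cs,_=cv2.findContours(r,0,2)
        if not cs: continue
        c=max(cs,key=cv2.contourArea).reshape(-1,2)
        w=back(cam,c,z)[:,:2]
        (cx,cy),(a,b),an=cv2.minAreaRect((w*1000).astype(np.float32))
        box=cv2.boxPoints(((cx,cy),(a,b),an))
        print(q,cam,round(s["confidence"],2),s["rect"],"c",round(cx),round(cy),"size",round(a),round(b),"box",box.round().astype(int).tolist())
E
python3 - <<'E'
from h import *
o=env.get_obs();print(o["t"],o["tool_pos"],o["eef_rot"],o["width"])
save("top","t0")
for q,z in [("peg1",.012),("scoop",.026),("salt",.09),("garlic",.03),("cup",.05)]: find(q,"top",z)
save("scene","s0")
E
```

```text
0.0 [0.18897146 0.5689019  0.2316045 ] [-89.99176749   0.1026164   71.61829697] 0.9971437617973634
peg1 top 0.68 [256.4, 149.1, 23.1, 26.0] c 661 45 size 68 16 box [[628, 34], [637, 21], [694, 57], [686, 70]]
peg1 top 0.58 [278.3, 174.0, 3.6, 26.7] c 597 18 size 11 54 box [[570, 13], [624, 12], [624, 23], [570, 24]]
peg1 top 0.47 [289.1, 212.0, 6.8, 24.9] c 511 -4 size 16 55 box [[483, -11], [538, -13], [538, 3], [483, 4]]
scoop top 0.74 [276.4, 175.7, 8.1, 25.6] c 593 19 size 15 58 box [[564, 12], [622, 11], [622, 26], [565, 27]]
salt top 0.57 [338.6, 171.9, 24.7, 17.3] c 609 -118 size 38 50 box [[578, -113], [612, -150], [639, -124], [605, -87]]
garlic top 0.59 [334.4, 123.8, 23.2, 23.2] c 714 -121 size 53 50 box [[678, -113], [704, -157], [750, -130], [724, -86]]
cup top 0.59 [344.6, 216.0, 34.5, 31.8] c 499 -144 size 60 79 box [[463, -110], [476, -188], [535, -179], [522, -101]]
```

View pics/t0.png

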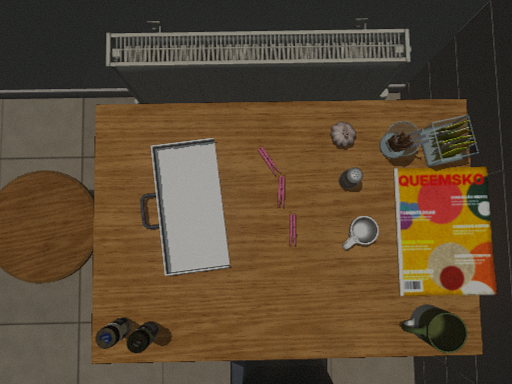

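View pics/s0.png

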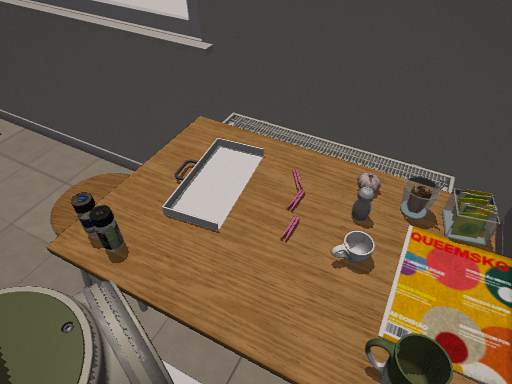

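```bash
cat >> h.py <<'E'
def pegs(cam="top",im=None,minarea=30):
    im=env.get_image(cam) if im is None else im
    h=cv2.cvtColor(im,cv2.COLOR_RGB2HSV)
    m=((h[:,:,0]>155)&(h[:,:,0]<178)&(h[:,:,1]>90)&(h[:,:,2]>60)).astype(np.uint8)
    m[:,350:]=0
    n,l,st,_=cv2.connectedComponentsWithStats(m)
    for i in range(1,n):
        if st[i,4]<minarea: continue
        ys,xs=np.nonzero(l==i)
        w=back(cam,np.c_[xs,ys],.010)[:,:2]*1000
        c=w.mean(0);U=np.linalg.svd(w-c)[2] if 0 else np.linalg.eigh(np.cov((w-c).T))[1][:,::-1].T
        p=(w-c)@U.T
        print("px",st[i].tolist(),"c",c.round(),"head",round(np.degrees(np.arctan(U[0,1]/U[0,0])),1),"len",np.ptp(p[:,0]).round(),"wid",np.ptp(p[:,1]).round(),"ends",(c+U[0]*p[:,0].min()).round(),(c+U[0]*p[:,0].max()).round())
E
python3 - <<'E'
from h import *
im=cv2.imread("pics/t0.png")[:,:,::-1].copy()
pegs("top",im,15)
c=im[125:280,140:380][:,:,::-1]
cv2.imwrite("pics/c0.png",cv2.resize(c,None,fx=3.3,fy=3.3,interpolation=cv2.INTER_CUBIC))
print(back("top",[[214,140],[229,267],[152,146],[165,274]],.026).round(3))
E
```

```text
px [258, 147, 21, 27, 132] c [664.  47.] head 33.0 len 67.0 wid 12.0 ends [689.  63.] [633.  27.]
px [278, 176, 7, 31, 147] c [594.  17.] head -3.9 len 67.0 wid 14.0 ends [624.  15.] [557.  19.]
px [290, 214, 6, 32, 152] c [507.  -7.] head -1.3 len 69.0 wid 11.0 ends [538.  -7.] [470.  -6.]
[[0.705 0.164 0.026]
 [0.426 0.134 0.026]
 [0.694 0.301 0.026]
 [0.413 0.272 0.026]]
```

View pics/c0.png

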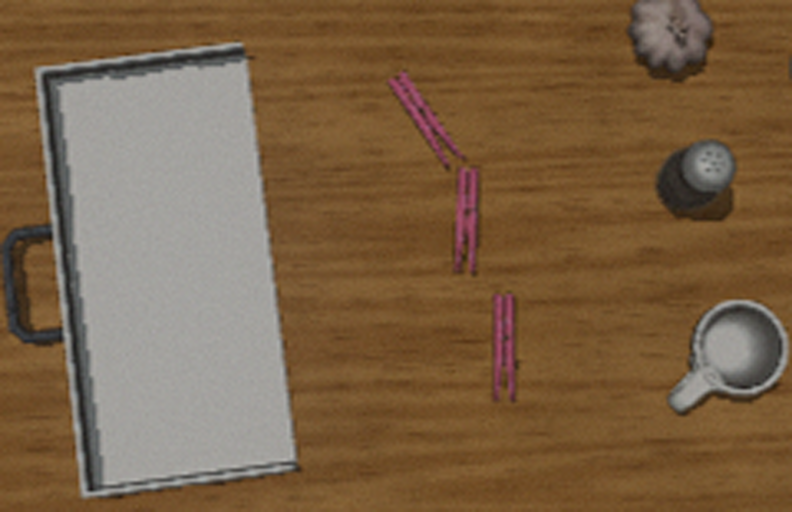

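```bash
python3 -m handwheel '[[[0,0,0],[0,0.143,0],1],[[0,0,0],[0,0.143,0],1],[[0,0,0],[0,0.143,0],1],[[0,0,0],[0,0.143,0],1],[[0,0,0],[0,0.143,0],1],[[0,0,0],[0,0.143,0],1],[[0,0,0],[0,0.143,0],1],[[0,0,0],[0,0.143,0],1]]'
python3 -m handwheel '[[[0.02,0,-0.03],[0,0,0],1],[[0.02,0,-0.03],[0,0,0],1],[[0.02,0,-0.03],[0,0,0],1],[[0.02,0,-0.03],[0,0,0],1],[[0.02,0,-0.03],[0,0,0],1],[[0.02,0,-0.03],[0,0,0],1],[[0.02,0,-0.03],[0,0,0],1],[[0.02,0,-0.03],[0,0,0],1],[[0.02,0,-0.03],[0,0,0],1],[[0.02,0,-0.03],[0,0,0],1]]'
```

```text
t: 1.35
tool_pos: [0.1891, 0.5694, 0.2326]
eef_rot: [-90.0, 0.0, 5.8]
contact_force: [0.8, 0.6, -0.1]
width: 0.189
t: 2.6
tool_pos: [0.4205, 0.2913, 0.2328]
eef_rot: [-90.0, -0.0, 6.1]
contact_force: [1.0, -0.6, -0.5]
width: 0.007
```

```bash
python3 -m handwheel '[[[0.0214,0,-0.033],[0,0,0],1],[[0.0214,0,-0.033],[0,0,0],1],[[0.0214,0,-0.033],[0,0,0],1],[[0.0214,0,-0.033],[0,0,0],1],[[0.0214,0,-0.033],[0,0,0],1],[[0.0214,0,-0.033],[0,0,0],1],[[0.0214,0,-0.033],[0,0,0],1],[[0.0214,0,-0.033],[0,0,0],1],[[0.0214,0,-0.033],[0,0,0],1],[[0.0214,0,-0.033],[0,0,0],1],[[0,0.05,0],[0,0,0],1],[[0,0.05,0],[0,0,0],1]]'
python3 - <<'E'
from h import *
o=env.get_obs();print(o["tool_pos"],o["eef_rot"])
im=save("wrist","w0")
m=env.camera_model("wrist");K=np.array(m["camera_matrix"]);R=cv2.Rodrigues(np.array(m["rvec"],float))[0]
print(-R.T@np.array(m["tvec"]).ravel(), R[2])
pegs("wrist",im)
E
```

```text
t: 4.1
tool_pos: [0.6683, -0.0141, 0.132]
eef_rot: [-90.0, -0.1, 6.0]
contact_force: [-1.2, 0.0, -0.8]
width: 0.003
[ 0.66834928 -0.01405509  0.13202784] [-90.01896596  -0.1059506    6.01052025]
[0.65849365 0.05530135 0.27478292] [ 0.01603181 -0.24983266 -0.9681563 ]
px [216, 99, 81, 52, 945] c [657.  46.] head 32.8 len 69.0 wid 13.0 ends [682.  63.] [624.  26.]
px [131, 133, 84, 28, 1030] c [589.  19.] head -3.3 len 69.0 wid 13.0 ends [620.  17.] [551.  21.]
px [31, 151, 87, 25, 1076] c [506.  -3.] head -1.1 len 73.0 wid 14.0 ends [539.  -4.] [466.  -3.]
```

View pics/w0.png

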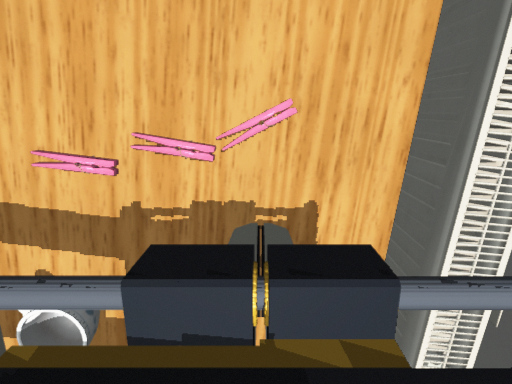

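```bash
python3 -m handwheel '[[[-0.006,0.02,0],[0,0,0],1],[[0,0.03,0],[0,0,0],1],[[0,0.03,0],[0,0,0],1],[[0,0.02,0],[0,0,0],1],[[0,0.012,0],[0,0,0],1],[[0,0,0],[0,0,0],1],[[0,0,0.01],[0,0,0],1],[[0,0,0.01],[0,0,0],1],[[0,0,0.01],[0,0,0],1],[[0,0,0.01],[0,0,0],1],[[0,0,0.01],[0,0,0],1],[[0,0,0.01],[0,0,0],1]]'
python3 - <<'E'
from h import *
pegs("wrist",save("wrist","w1"));print()
pegs("top",save("top","t1"),15)
E
```

```text
t: 5.65
tool_pos: [0.6551, 0.0465, 0.0206]
eef_rot: [-90.0, 0.0, 6.1]
contact_force: [-0.1, -0.4, -0.0]
width: 0.006
px [205, 188, 134, 39, 3031] c [662.  68.] head 12.7 len 72.0 wid 15.0 ends [695.  75.] [625.  59.]
px [77, 251, 59, 25, 939] c [570.  23.] head 4.6 len 34.0 wid 15.0 ends [587.  25.] [553.  22.]
px [13, 310, 44, 5, 112] c [530. -11.] head 3.6 len 25.0 wid 3.0 ends [540. -11.] [515. -12.]

px [290, 214, 5, 15, 51] c [523.  -6.] head -2.0 len 31.0 wid 9.0 ends [538.  -6.] [507.  -5.]
```

View pics/w1.png

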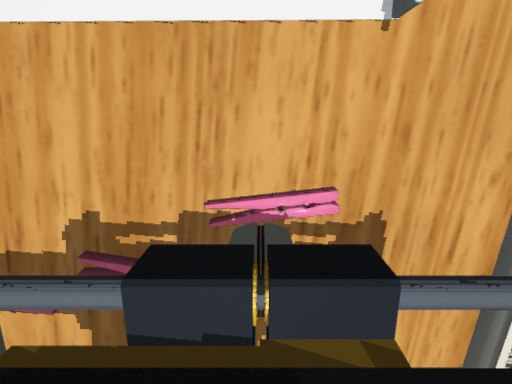

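```bash
python3 -m handwheel '[[[0,0,0.01],[0,0,0],1],[[0,0,0.012],[0,0,0],1],[[0,0,0.014],[0,0,0],1],[[0,0,0.014],[0,0,0],1],[[0,0,0.014],[0,0,0],1],[[0,0,0.014],[0,0,0],1],[[0,0,0.014],[0,0,0],1],[[0,0,0.014],[0,0,0],1],[[0,0,0.014],[0,0,0],1],[[0,0,0.014],[0,0,0],1],[[0,0,0.012],[0,0,0],1],[[0,0,0.008],[0,0,0],1]]'
python3 - <<'E'
from h import *
pegs("wrist",save("wrist","w2"))
E
```

```text
t: 7.25
tool_pos: [0.6388, 0.1998, 0.0207]
eef_rot: [-90.0, -0.0, 6.1]
contact_force: [0.8, -0.4, -0.1]
width: -0.0
px [207, 197, 134, 27, 2955] c [648. 219.] head 5.4 len 72.0 wid 15.0 ends [680. 222.] [609. 215.]
```

View pics/w2.png

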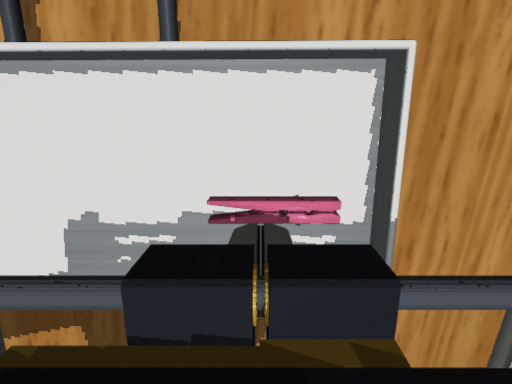

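```bash
python3 -m handwheel '[[[0,0,-0.02],[0,0,0],1],[[0,-0.05,0],[0,0,0],1],[[-0.01,0,-0.0277],[0,0,0],1],[[-0.01,0,-0.0277],[0,0,0],1],[[-0.01,0,-0.0277],[0,0,0],1],[[-0.01,0,-0.0277],[0,0,0],1],[[-0.01,0,-0.0277],[0,0,0],1],[[-0.01,0,-0.0277],[0,0,0],1],[[-0.01,0,-0.0277],[0,0,0],1],[[0,0,0],[0,0,0],1]]'
python3 - <<'E'
from h import *
print(env.get_obs()["tool_pos"])
pegs("wrist",save("wrist","w3"))
E
```

```text
t: 8.55
tool_pos: [0.5913, -0.0246, 0.0707]
eef_rot: [-90.0, 0.0, 5.9]
contact_force: [0.4, 0.4, 0.1]
width: 0.006
[ 0.59130013 -0.02464186  0.070686  ]
px [209, 135, 108, 36, 1656] c [593.  18.] head -3.3 len 72.0 wid 14.0 ends [626.  16.] [554.  20.]
px [81, 158, 108, 32, 1789] c [507.  -5.] head -1.0 len 73.0 wid 14.0 ends [540.  -5.] [467.  -4.]
```

```bash
python3 -m handwheel '[[[0,0.025,0],[0,0,0],1],[[0,0.025,0],[0,0,0],1],[[0,0,0],[0,0,0],1],[[0,0,0.01],[0,0,0],1],[[0,0,0.01],[0,0,0],1],[[0,0,0.01],[0,0,0],1],[[0,0,0.01],[0,0,0],1],[[0,0,0.012],[0,0,0],1],[[0,0,0.014],[0,0,0],1],[[0,0,0.014],[0,0,0],1]]'
python3 -m handwheel '[[[0,0,0.014],[0,0,0],1],[[0,0,0.014],[0,0,0],1],[[0,0,0.014],[0,0,0],1],[[0,0,0.014],[0,0,0],1],[[0,0,0.014],[0,0,0],1],[[0,0,0.014],[0,0,0],1],[[0,0,0.014],[0,0,0],1],[[0,0,0.012],[0,0,0],1],[[0,0,0.007],[0,0,0],1],[[0,0,0],[0,0,0],1]]'
python3 - <<'E'
from h import *
pegs("wrist",save("wrist","w4"))
E
```

```text
t: 9.85
tool_pos: [0.5833, 0.0594, 0.0206]
eef_rot: [-90.0, 0.0, 6.1]
contact_force: [0.2, -0.2, -0.5]
width: 0.006
t: 11.1
tool_pos: [0.571, 0.1752, 0.0206]
eef_rot: [-90.0, 0.0, 6.1]
contact_force: [-0.2, -0.7, -0.8]
width: 0.007
px [337, 165, 13, 7, 77] c [611. 219.] head -4.3 len 7.0 wid 3.0 ends [614. 219.] [607. 220.]
px [336, 183, 14, 8, 88] c [612. 209.] head 5.8 len 7.0 wid 4.0 ends [616. 209.] [609. 209.]
px [191, 196, 134, 26, 2894] c [572. 193.] head 5.7 len 72.0 wid 15.0 ends [604. 196.] [533. 189.]
```

```bash
python3 -m handwheel '[[[0,0,-0.02],[0,0,0],1],[[0,-0.05,0],[0,0,0],1],[[-0.011,0,-0.024],[0,0,0],1],[[-0.011,0,-0.024],[0,0,0],1],[[-0.011,0,-0.024],[0,0,0],1],[[-0.011,0,-0.024],[0,0,0],1],[[-0.011,0,-0.024],[0,0,0],1],[[-0.011,0,-0.024],[0,0,0],1],[[-0.011,0,-0.024],[0,0,0],1],[[-0.011,0,-0.024],[0,0,0],1],[[0,0,0],[0,0,0],1]]'
python3 - <<'E'
from h import *
print(env.get_obs()["tool_pos"])
pegs("wrist",save("wrist","w5"))
E
```

```text
t: 12.52
tool_pos: [0.5053, -0.0481, 0.0707]
eef_rot: [-90.0, 0.0, 5.9]
contact_force: [-0.4, -0.1, -0.5]
width: 0.004
[ 0.50528145 -0.04814364  0.07065002]
px [209, 137, 107, 32, 1656] c [506.  -5.] head -1.1 len 71.0 wid 14.0 ends [539.  -6.] [468.  -5.]
```

Push 205 mm.

```bash
python3 -m handwheel '[[[0,0.025,0],[0,0,0],1],[[0,0.025,0],[0,0,0],1],[[0,0,0],[0,0,0],1],[[0,0,0.01],[0,0,0],1],[[0,0,0.01],[0,0,0],1],[[0,0,0.01],[0,0,0],1],[[0,0,0.01],[0,0,0],1],[[0,0,0.012],[0,0,0],1],[[0,0,0.014],[0,0,0],1],[[0,0,0.014],[0,0,0],1]]'
python3 -m handwheel '[[[0,0,0.014],[0,0,0],1],[[0,0,0.014],[0,0,0],1],[[0,0,0.014],[0,0,0],1],[[0,0,0.014],[0,0,0],1],[[0,0,0.014],[0,0,0],1],[[0,0,0.014],[0,0,0],1],[[0,0,0.014],[0,0,0],1],[[0,0,0.014],[0,0,0],1],[[0,0,0.012],[0,0,0],1],[[0,0,0.007],[0,0,0],1],[[0,0,0],[0,0,0],1]]'
python3 -m handwheel '[[[0,0,-0.02],[0,0,0],1],[[0,-0.04,0],[0,0,0],1],[[0,-0.05,-0.02],[0,0,0],1],[[0,-0.05,-0.05],[0,0,0],1],[[0,-0.05,-0.05],[0,0,0],1],[[-0.03,0,-0.05],[0,0,0],1],[[-0.03,0,-0.05],[0,0,0],1],[[0,0,0],[0,0,0],1],[[0,0,0],[0,0,0],1]]'
python3 - <<'E'
from h import *
pegs("wrist",save("wrist","w6"))
im=save("top","t2");pegs("top",im)
cv2.imwrite("pics/c2.png",cv2.resize(im[125:300,130:400][:,:,::-1],None,fx=2.9,fy=2.9,interpolation=cv2.INTER_CUBIC))
E
```

```text
t: 13.82
tool_pos: [0.4974, 0.0352, 0.0206]
eef_rot: [-90.0, 0.0, 6.1]
contact_force: [0.4, 0.0, -0.1]
width: 0.006
t: 15.2
tool_pos: [0.4837, 0.1648, 0.0206]
eef_rot: [-90.0, -0.0, 6.1]
contact_force: [0.2, 0.3, -0.3]
width: 0.004
t: 16.32
tool_pos: [0.4482, -0.0693, 0.1991]
eef_rot: [-90.0, -0.0, 6.0]
contact_force: [-0.5, 0.4, 0.6]
width: 0.006
px [187, 153, 9, 30, 131] c [649. 218.] head 6.2 len 65.0 wid 12.0 ends [680. 221.] [615. 214.]
px [199, 187, 9, 31, 129] c [573. 193.] head 6.5 len 69.0 wid 12.0 ends [603. 196.] [535. 188.]
px [204, 226, 9, 31, 132] c [486. 182.] head 6.2 len 66.0 wid 12.0 ends [516. 186.] [450. 178.]
```

View pics/c2.png

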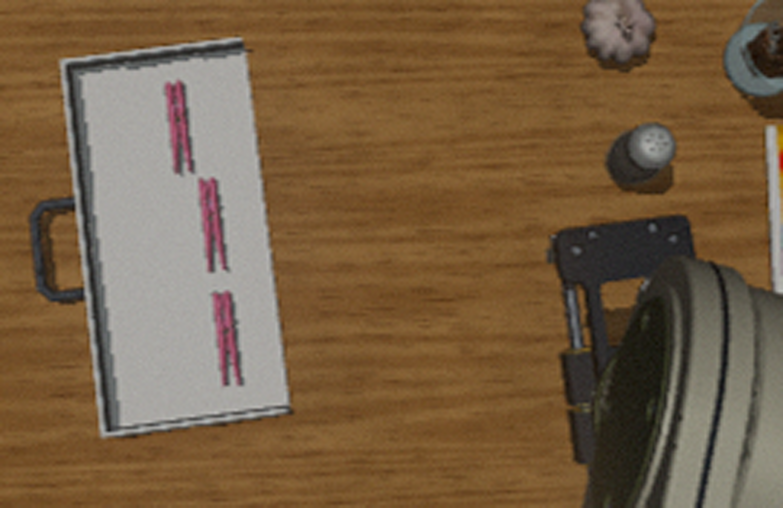

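View pics/w6.png

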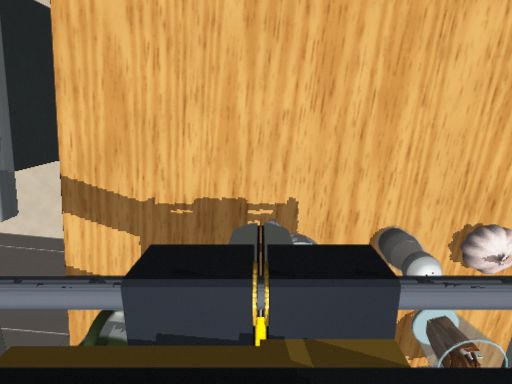

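```bash
python3 -c "
from bench import env
print(env.get_obs()['contact_force']); env.close_job()"
```

```text
[ 0.4392521  -0.28122456 -0.31370936]
the job is handed in; nothing more can be done
```

I swept all three pegs into the scoop with closed fingers, peg3 first, then peg2, then peg1, and handed the job in at about 16 s.

- **Pegs:** The last top picture shows all three lying flat and parallel to the front edge, between the side walls. By its measurements, each peg's centre is about 40 to 60 mm past the front edge, so the ends clear it by well over the required 7 mm.
- **Force:** The readings at the end of each move stayed at about 1.5 N or less. I did not watch the force during the pushes.
- **Salt shaker and garlic:** Both look unmoved in the last top picture.
- **Cup:** The arm hid it in the last top picture, and only part of it showed in the wrist view, so I did not confirm its position. The arm touched nothing near it: the fingers only came down 50 mm or more in front of it, and at the end the tips were about 185 mm above the table.
- **Measurement disagreement:** The top and wrist cameras at first put peg3 about 7 mm apart. I aimed between the two readings.

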